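# Clamp a square clay tile in the cutting jig and ease the screw a quarter turn

### The job

Pick out the larger square clay tile, lay it flat and centred on the steel bed of the clamping jig, square between the fence and the jaw, and let go of it. Then turn the brass thumbscrew clockwise until it seats, back it off a quarter turn, and finish while still holding the thumbscrew by its wing in that position. Leave the other things on the bench where they are.

Things in the scene. Friction and masses are not known exactly. Their poses are not given: they have to be found in the camera images.
- square_tile: Terracotta square tile, 45 x 45 x 14 mm, about 55 g, sharp edges, lying flat on the bench at any yaw. Origin: centre of its underside; x and y along its sides, z up. The largest square among the loose clay pieces.
- jig: Clamping jig fixed to the bench, place and yaw vary. Plywood base 100 (x) x 170 (y) x 12 mm; origin: centre of its underside, z up. Along its y it carries a fence, the bed, a sliding jaw and a steel block (60 mm along x, y 30 to 75 mm, top at z = 45 mm) with the thumbscrew. Both x ends of the bed are open, with only the low base there.
- fence (a point): Centre of the fence's inner face, at its top edge: jig frame (0, -57.5, 32) mm. Dark steel fence, 50 mm along x, 15 mm thick, top 14 mm above the bed. Axes as the jig's.
- jaw_face (a point): Centre of the jaw's face (towards the fence), at its top edge, 30 mm above the bench; moves with the jaw along the jig's y. Aluminium jaw, 50 mm along x, 24 mm thick. Axes as the jig's. The screw drives it towards the fence (-y) by 3 mm per rad; 45 mm from the fence (just the tile) when seated.
- bed_center (a point): Where the centre of the tile's underside lies when clamped against the fence: on the bed's top, jig frame (0, -35, 18) mm; axes as the jig's. Steel bed 46 mm along x (the tile belongs centred on that, sides along fence and jaw), y from -57.5 to -5 mm. Until it is clamped the tile may lie anywhere between fence and jaw; the jaw will push it home.
- thumbscrew (a joint): Angle of the thumbscrew in rad: 0 fully backed out, growing as it turns clockwise seen from above, with a hard stop at 4.0 where it seats. It starts 2.0 to 2.8 rad short of that. It has friction (about 0.06 N m) and stays where it is left.
- wing (a point): Brass wing of the thumbscrew: an upright flat bar 46 mm long (its x), 10 mm thick (its y), 22 mm high, turning with the screw about the vertical axis at jig (0, 52.5) mm. Origin on that axis, 68 mm above the bench; the bar spans 58 to 80 mm above the bench, over a 20 mm collar down to 52 mm. Free space all round above 45 mm. Its yaw is the jig's yaw minus the screw angle.
- octagon_tile: Bystander: terracotta octagon, about 58 mm across, 14 mm thick, loose. Origin: centre of its underside.
- strip_tile: Bystander: terracotta strip, 70 (x) x 22 x 14 mm, loose. Origin: centre of its underside.
- small_tile: Bystander: small terracotta square, 28 x 28 x 14 mm, loose. Origin: centre of its underside.
- hammer: Bystander: hammer lying on the bench to the robot's left of the jig. Origin near its middle, on the underside.
- glue: Bystander: small white plastic bottle standing, 40 mm diameter, 90 mm high. Origin: centre of its underside.
- pot: Bystander: blue ceramic cup standing, 80 mm diameter, 95 mm high. Origin: centre of its underside.

How it is judged:
On the way, in this order (a step that is already met when the one before it is completed fails the run):
1. the square tile lies flat on the bed between fence and jaw, let go (x of square_tile in the frame of bed_center between -0.012 and 0.012 m and z of square_tile in the frame of bed_center between -0.002 and 0.0025 m and angle between square_tile's own z axis and vertical below 0.1 rad and contact force between square_tile and the fingers below 0.1 N and y of square_tile in the frame of bed_center between -0.004 and 0.012 m), for 0.2 s.
2. the thumbscrew is turned in until it seats, with the tile on the bed (x of square_tile in the frame of bed_center between -0.012 and 0.012 m and z of square_tile in the frame of bed_center between -0.002 and 0.0025 m and angle between square_tile's own z axis and vertical below 0.1 rad and contact force between square_tile and the fingers below 0.1 N and y of square_tile in the frame of bed_center between -0.004 and 0.005 m and value of joint thumbscrew above 3.92 rad), for 0.1 s.
At the end, for the whole second after the job is handed in: The thumbscrew stands still a quarter turn (1.57 rad, give or take 0.3 rad) back from its seat at 4.0 rad, its wing held between the fingers (more than 2 N); the square tile lies flat on the bed, untouched, along the fence (within about 5 mm) and centred on the bed within 12 mm (x of square_tile in the frame of bed_center between -0.012 and 0.012 m and z of square_tile in the frame of bed_center between -0.002 and 0.0025 m and angle between square_tile's own z axis and vertical below 0.1 rad and contact force between square_tile and the fingers below 0.1 N and y of square_tile in the frame of bed_center between -0.004 and 0.006 m and (angle between the x axis of square_tile and the x axis of jig, either way round below 0.2 rad or angle between the x axis of square_tile and the y axis of jig, either way round below 0.2 rad) and value of joint thumbscrew between 2.13 and 2.73 rad and velocity of joint thumbscrew between -0.1 and 0.1 rad/s and contact force between thumbscrew and the fingers above 2 N); the arm keeps its last pose, push and grip.
It fails at once if another thing on the bench is moved by more than 40 mm (distance of any of octagon_tile, strip_tile, small_tile, hammer, glue, pot from where it was at the start of the episode above 0.04 m).
It also fails if it takes over 61 s, if anything falls off the work surface, if the arm or the gripper's body presses on something with over 40 N, if the wrist force passes 120 N, or if a joint passes its speed limit or range.

### The arm

A 6-joint arm with a two-finger parallel gripper is mounted at the origin on the work surface. World frame = base frame: x ahead of the robot, y to its left, z up, the work surface at z = 0. Lengths are in m, angles in rad, forces in N, time in s.
With the tool pointing down it reaches from about 0.325 to 0.9 m from the base axis. Payload 6.1 kg.
Tool frame: the origin (TCP) lies at the very end of the fingers, on their centre line; the grasp point (between the pads) lies 19 mm behind it; z points along the fingers, y is the line along which they close (so a half turn about z gives the same grasp; the last joint's range is limited). The gripper opens to 85 mm and grips with 20 to 120 N. Pads are 22 mm wide; open, the fingers measure 114 mm over their backs; the gripper's body (76 mm by 85 mm) begins 54 mm behind the grasp point. The pads swing forward as they close: fully open they stand 13 mm farther back than shut.
Start: joints at [-1.457, 0.22, 1.526, -0, 1.395, -0.126], TCP at [0.148, -0.607, 0.231] pointing down, gripper open.
Joint ranges: [-2.98, 2.98], [-0.91, 2.08], [0.09, 2.57], [-1.24, 4.39], [0.2, 2.65], [-2.68, 2.68]. Speed limits (rad/s): [2.57, 2.57, 3.01, 3.14, 3.14, 3.14].

### API

Orientations are given as a unit quaternion [w, x, y, z].
In Python, from workcell import arm, job, grab_frame gives the robot as it stands (arm), with the cameras as plain functions and the job (job).
- The arm moves only by the shell command python3 nudge.py 'ROWS' [FORCE]. ROWS is a JSON list that holds a single list of rows (three levels of brackets), with 1 to 20 rows, each of 5 numbers: dx, dy, dz in normalised numbers (1 is 0.6 m), then a turn about the tool's z in normalised numbers (1 is pi rad), then the finger opening in m; each row is the pose to reach, as a shift and turn from the pose commanded when the command began, along the tool's axes at that moment; what a row does not reach only later rows make up. A row lasts 1/8 s, in which the tool goes at most 0.0625 m and 0.188 rad, less where a joint would pass 70% of its speed; a pose out of reach is approached as far as the arm can. The fingers move at their own pace and stop on an object; FORCE is the grip in N (left out, the last holds). Time passes only in rows, so rows that do not move let the fingers close. It prints the time, the measured TCP pose, the force, the opening and the grip force at its end. Input that does not fit is refused with a message, and nothing moves.
- arm.observe(): the state, without advancing time (a new reading comes with each control period).
- grab_frame(name): name is "side" or "top" or "wrist"; returns a dict with "color" (420x560x3 uint8, blue, green, red), "fx", "fy", "cx", "cy" (pixels), "origin" and "attitude" of the camera in the world. Camera axes: x right, y up, looking along -z (the intrinsics and any distortion apply to the point x, -y, -z); pixel columns grow to the right and rows downward; lengths in m; the calibration is good to about 2 mm. The wrist camera is an equidistant fisheye: a pixel r from the principal point sees the ray r / f radians off the axis. A picture is of the moment at which its call begins. There is no depth.
- job.finish_job(): hands the job in; it is judged then, once.
The state is a dict: "t": time; "joint_pos": joint angles; "qvel": joint speeds; "effort": joint torques, N m; "position": TCP position; "ee_rot": TCP orientation; "contact_force": force on the tool from outside, world axes, zero at the start; "wrist_torque": the same for the moment, N m; "gripper_width": finger opening in m; "gripper_force": force on a finger pad.
Only numpy, scipy, OpenCV 4.12 (cv2) and the standard library are available. Lean on these libraries where they do the work, as an engineer would, in place of code of your own. Each camera call takes 0.05 s, during which the arm holds its last target. There are 200 camera calls.

## Working session

There is one attempt and no reset: what is moved stays moved. The work goes in short steps, Python scripts to look and compute and a shell command to move; the robot and the scene stay as the last step left them, time stands still between calls to the robot, and variables do not carry over. Pictures are saved under pics/ and viewed, at most 12 in all, crops included, and the job is handed in when it is done.

```bash
ls; mkdir -p pics
python3 - <<'E'
from workcell import arm, job, grab_frame
import cv2,pickle
for n in("top","side","wrist"):
    f=grab_frame(n); cv2.imwrite(f"pics/{n}0.png",f["color"]); pickle.dump(f,open(f"{n}0.pkl","wb"))
    print(n,{k:v for k,v in f.items() if k!="color"})
print(arm.observe())
E
```

```text
nudge.py
pics
workcell.py
top {'fx': 399.7326270576892, 'fy': 399.7326270576892, 'cx': 277.6423922050672, 'cy': 206.4529409948585, 'origin': array([ 0.53316837, -0.01454304,  0.96126705]), 'attitude': array([ 0.70928744,  0.0297019 , -0.00689702, -0.70425958])}
side {'fx': 382.2323745282286, 'fy': 382.2323745282286, 'cx': 277.45304963103115, 'cy': 209.64382751172897, 'origin': array([ 0.16499708, -0.61999251,  0.49221958]), 'attitude': array([ 0.8217278 ,  0.48798082, -0.16172278, -0.24593472])}
wrist {'fx': 325.19226210127806, 'fy': 325.19226210127806, 'cx': 279.82648177606256, 'cy': 215.39253906302454, 'origin': array([ 0.21783942, -0.58912999,  0.37247157]), 'attitude': array([ 0.7786032 , -0.11257366,  0.08944065, -0.61082289])}
{'t': 0.15, 'joint_pos': array([-1.45710461e+00,  2.21084870e-01,  1.52734659e+00,  1.17805528e-05,
        1.39469019e+00, -1.26113453e-01]), 'qvel': array([ 0.00042784, -0.00197348, -0.00482331, -0.00033655,  0.00022728,
        0.00086653]), 'effort': array([ 7.19058698e-04, -4.97484004e+01, -3.89904463e+01, -2.83101645e-04,
        7.14798138e-03,  1.01742896e-05]), 'position': array([ 0.14838484, -0.60665358,  0.23042673]), 'ee_rot': array([-7.64447595e-04,  9.92820127e-01,  1.19614429e-01,  1.05464385e-05]), 'contact_force': array([-0.25564257, -0.68945353, -0.02389112]), 'wrist_torque': array([-0.06895161,  0.0442092 , -0.0086139 ]), 'gripper_force': 0.0, 'gripper_width': 0.0853809655228105}
```

View pics/top0.png

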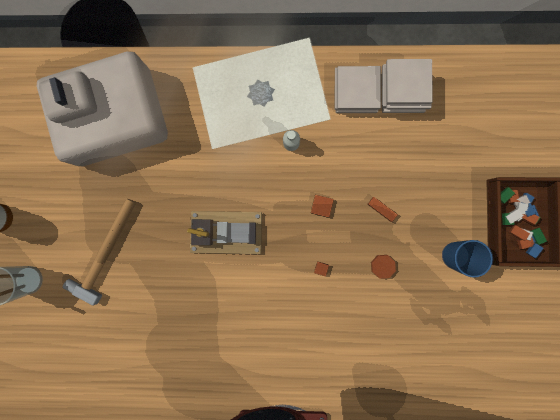

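View pics/side0.png

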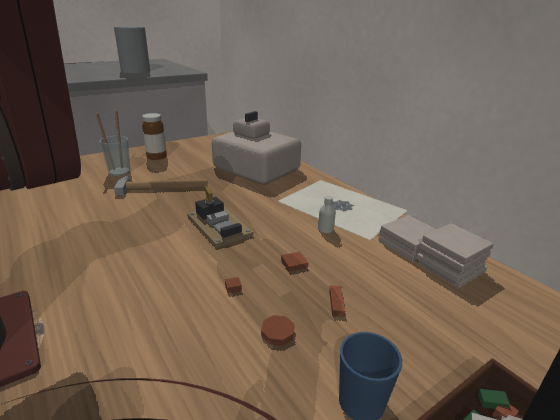

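Top view: square tile at (322,206), small square (322,269), octagon (384,267), strip (382,208), jig around (227,233) with the wing at about (200,232) on its left. In the side view the tile is at (294,262) and the jig at (219,220).

```bash
cat > h.py <<'E'
import numpy as np, cv2, pickle
from scipy.spatial.transform import Rotation as R
def rays(f,px,fish=False):
    px=np.atleast_2d(np.asarray(px,float)); u=(px-[f["cx"],f["cy"]])/[f["fx"],f["fy"]]
    if fish:
        r=np.linalg.norm(u,axis=1,keepdims=True); u=np.hstack([u*np.sinc(r/np.pi),np.cos(r)])
    else: u=np.hstack([u,np.ones((len(u),1))])
    d=u*[1,-1,-1]
    return R.from_quat(np.roll(f["attitude"],-1)).apply(d/np.linalg.norm(d,axis=1,keepdims=True))
def plane(f,px,z,fish=False):
    d=rays(f,px,fish); return f["origin"]+d*((z-f["origin"][2])/d[:,2])[:,None]
def meet(f1,p1,f2,p2,k1=False,k2=False):
    a=rays(f1,p1,k1)[0];b=rays(f2,p2,k2)[0];o=f2["origin"]-f1["origin"]
    s=np.linalg.lstsq(np.c_[a,-b],o,rcond=None)[0]
    p=f1["origin"]+s[0]*a;q=f2["origin"]+s[1]*b
    return (p+q)/2,np.linalg.norm(p-q)
def project(f,P,fish=False):
    c=R.from_quat(np.roll(f["attitude"],-1)).inv().apply(np.atleast_2d(P)-f["origin"])*[1,-1,-1]
    if fish:
        r=np.linalg.norm(c[:,:2],axis=1,keepdims=True);u=c[:,:2]/r*np.arctan2(r,c[:,2:])
    else: u=c[:,:2]/c[:,2:]
    return u*[f["fx"],f["fy"]]+[f["cx"],f["cy"]]
def clay(img,lo=(0,120,60),hi=(12,255,255)):
    m=cv2.inRange(cv2.cvtColor(img,cv2.COLOR_BGR2HSV),lo,hi)
    return [c for c in cv2.findContours(m,cv2.RETR_EXTERNAL,cv2.CHAIN_APPROX_NONE)[0] if cv2.contourArea(c)>60]
E
python3 - <<'E'
from h import *
F={n:pickle.load(open(n+"0.pkl","rb")) for n in("top","side")}
for n,f in F.items():
    for c in clay(f["color"]):
        r=cv2.minAreaRect(c); print(n,np.round(r[0],1),np.round(r[1],1),round(r[2],1),cv2.contourArea(c),"z0.014:",np.round(plane(f,r[0],.014)[0],3))
def crop(f,x,y,w,h): return cv2.resize(f["color"][y:y+h,x:x+w],(800,300),interpolation=cv2.INTER_CUBIC)
cv2.imwrite("pics/c1.png",np.vstack([crop(F["top"],182,198,160,60),crop(F["side"],170,180,160,100)[:, :]]))
E
```

```text
top [313.5 416. ] [ 6. 25.] 90.0 113.0 z0.014: [ 0.099 -0.07   0.014]
top [529.  264.2] [60.1  3. ] 1.4 90.5 z0.014: [ 0.452 -0.566  0.014]
top [321.2 268.6] [12.5 12. ] 15.9 130.0 z0.014: [ 0.437 -0.087  0.014]
top [383. 266.] [24.  22.6] 45.0 441.0 z0.014: [ 0.444 -0.231  0.014]
top [529.8 217.4] [14.3  8.9] 26.6 78.0 z0.014: [ 0.56  -0.57   0.014]
top [382.4 208.9] [30.6  9.8] 36.9 263.0 z0.014: [ 0.578 -0.231  0.014]
top [321.8 205.7] [19.4 18.9] 14.0 331.0 z0.014: [ 0.585 -0.088  0.014]
top [527. 224.] [74. 42.] 90.0 1444.0 z0.014: [ 0.545 -0.563  0.014]
top [498.9 221. ] [80.1  3.4] 88.9 179.0 z0.014: [ 0.551 -0.5    0.014]
top [528.  178.5] [ 3. 62.] 90.0 93.0 z0.014: [ 0.651 -0.568  0.014]
side [507.1 411.7] [13.  28.7] 85.0 195.0 z0.014: [ 0.617 -0.531  0.014]
side [472.2 385.3] [ 42.  121.5] 76.0 440.5 z0.014: [ 0.616 -0.481  0.014]
side [277.1 330. ] [32.2 29.6] 7.1 759.5 z0.014: [ 0.438 -0.239  0.014]
side [336.8 301. ] [31.3 12.8] 83.7 334.0 z0.014: [ 0.571 -0.24   0.014]
side [232.8 284.5] [13.8 14.8] 80.5 175.5 z0.014: [ 0.432 -0.096  0.014]
side [294.1 261.1] [17.5 24.9] 78.7 318.0 z0.014: [ 0.578 -0.097  0.014]
```

View pics/c1.png

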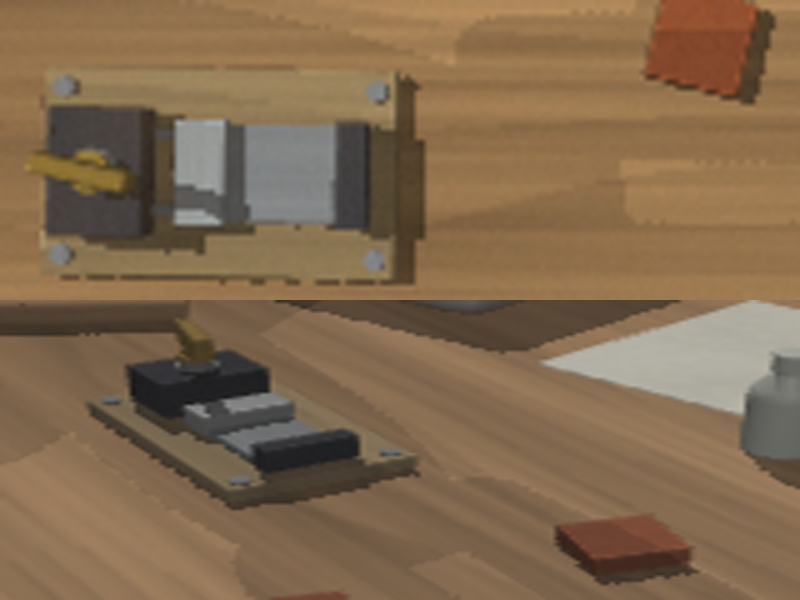

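The top crop shows the jig nearly square with the world: fence on the right, jaw and wing on the left. The wing is tilted slightly. The tile is about 14° off in yaw. Next I move above the tile with the camera towards the jig.

Units first: shifts go in shares of 0.6 m and turns go in shares of pi rad. So 0.545 m / 0.6 = 0.9083, 0.5 m / 0.6 = 0.8333, -1.09 rad / 3.1416 = -0.347.

```bash
python3 nudge.py '[[[0.0833,-0.06,0,-0.0318,0.085],[0.1667,-0.12,0,-0.0891,0.085],[0.25,-0.1817,0,-0.1464,0.085],[0.3333,-0.2417,0,-0.2037,0.085],[0.4167,-0.3033,0,-0.261,0.085],[0.5,-0.3633,0,-0.3183,0.085],[0.5833,-0.425,0,-0.347,0.085],[0.6667,-0.4867,0,-0.347,0.085],[0.75,-0.5467,0,-0.347,0.085],[0.8333,-0.6083,0,-0.347,0.085],[0.9083,-0.6633,0,-0.347,0.085],[0.9083,-0.6633,0,-0.347,0.085],[0.9083,-0.6633,0,-0.347,0.085],[0.9083,-0.6633,0,-0.347,0.085]]]'
python3 - <<'E'
from workcell import arm, job, grab_frame
import cv2,pickle
f=grab_frame("wrist"); cv2.imwrite("pics/w1.png",f["color"]); pickle.dump(f,open("w1.pkl","wb"))
s=arm.observe();print(s["t"],s["position"],s["ee_rot"],s["joint_pos"],f["origin"])
E
```

```text
t: 1.9
position: [0.5826, -0.0921, 0.2312]
ee_rot: [-0.0, 0.787, 0.616, -0.0]
contact_force: [-0.1, 0.6, 0.4]
gripper_width: 0.0851
gripper_force: 0.0
1.95 [ 0.58269177 -0.09226802  0.2313136 ] [ 1.57638157e-05  7.87544691e-01  6.16257530e-01 -1.29652829e-04] [-2.90541320e-01  1.37504705e-01  1.62084213e+00 -2.33922906e-04
  1.38336998e+00 -4.76648919e-02] [ 0.59910946 -0.02123977  0.37330334]
```

View pics/w1.png

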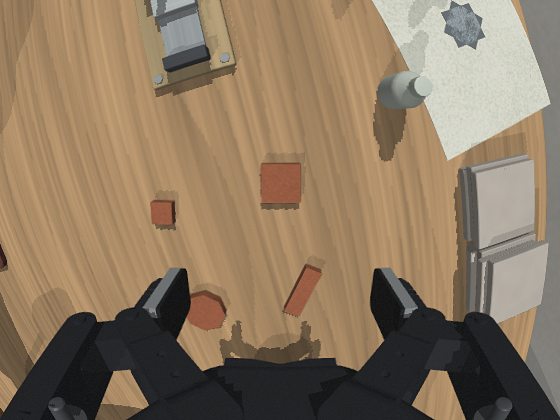

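The wrist view shows the square tile at about (280,183), with its sides nearly aligned with the tool. The fence end of the jig is at the top, around (185,55).

Run:
```python
from h import *
F={n:pickle.load(open(p,"rb")) for n,p in(("top","top0.pkl"),("side","side0.pkl"),("w","w1.pkl"))}
w=F["w"]
print("optical axis",R.from_quat(np.roll(w["attitude"],-1)).apply([0,0,-1]))
for n,z in(("top",.014),("w",.014)):
    f=F[n]
    for c in clay(f["color"]):
        r=cv2.minAreaRect(c)
        P=plane(f,c[:,0],z,n=="w"); q=cv2.minAreaRect((P[:,:2]*1000).astype(np.float32)); print(n,np.round(r[0]),[np.round(v,1) for v in q])
print(project(w,[.58,-.09,.014],True),project(w,[.5827,-.0923,.19],True))
```

```text
optical axis [-0.06859834 -0.2768335  -0.95846621]
top [314. 416.] [array([ 99.1, -70.3]), array([13.5, 57.4]), np.float64(1.3)]
top [529. 264.] [array([ 452.1, -565.6]), array([135.9,   6.8]), np.float64(89.2)]
top [321. 269.] [array([436.9, -87.2]), array([29.2, 27.9]), np.float64(74.7)]
top [383. 266.] [array([ 444.4, -231.1]), array([55.3, 53. ]), np.float64(45.2)]
top [530. 217.] [array([ 560.4, -570.2]), array([32.4, 21. ]), np.float64(63.1)]
top [382. 209.] [array([ 577.9, -230.5]), array([71.3, 23.2]), np.float64(53.0)]
top [322. 206.] [array([584.6, -88.3]), array([45.7, 44.9]), np.float64(76.3)]
top [527. 224.] [array([ 546.4, -563.2]), array([ 95.7, 171.5]), np.float64(89.1)]
top [499. 221.] [array([ 552. , -499.5]), array([  7.7, 186.2]), np.float64(90.0)]
top [528. 178.] [array([ 651.2, -568.1]), array([  7. , 142.1]), np.float64(0.2)]
w [205. 310.] [array([ 446.2, -230. ]), array([63.8, 50.1]), np.float64(59.2)]
w [302. 290.] [array([ 576.5, -228.5]), array([74.4, 24.3]), np.float64(53.2)]
w [162. 212.] [array([436.7, -86.9]), array([30.7, 30.3]), np.float64(73.7)]
w [280. 182.] [array([583.3, -88. ]), array([44.8, 44.5]), np.float64(76.1)]
[[278.06109009 185.07546727]] [[281.72670501 244.46600101]]
```

```bash
python3 - <<'E'
from h import *
s,w,t=[pickle.load(open(p,"rb")) for p in("side0.pkl","w1.pkl","top0.pkl")]
print(meet(s,(295,258.3),w,(280.5,181.5),k2=True),meet(s,(295,258.3),t,(321.3,205.5)))
E
python3 nudge.py '[[[0.0067,0,0.0833,0,0.085],[0.0067,0,0.1667,0,0.085],[0.0067,0,0.25,0,0.085],[0.0067,0,0.3167,0,0.085],[0.0067,0,0.35,0,0.085],[0.0067,0,0.3667,0,0.085],[0.0067,0,0.3833,0,0.085],[0.0067,0,0.3833,0,0.085],[0.0067,0,0.3833,0,0.085]]]'
```

```text
(array([ 0.58507776, -0.08797308,  0.01287173]), np.float64(0.003667281838588041)) (array([ 0.58606947, -0.0878743 ,  0.01242756]), np.float64(0.002236130612208403))
t: 3.08
position: [0.5852, -0.0873, 0.0024]
ee_rot: [0.001, 0.787, 0.617, 0.001]
contact_force: [0.6, -0.7, 0.2]
gripper_width: 0.0847
gripper_force: 0.0
```

The tile top measures 12.4–12.9 mm against the given 14 mm, which agrees within the calibration. Next I grip it, starting with no lift.

Scaled: 0.001 m / 0.6 = 0.0017.

```bash
python3 nudge.py '[[[0,0,0.0017,0,0.04],[0,0,0.0017,0,0.04],[0,0,0.0017,0,0.04],[0,0,0.0017,0,0.04],[0,0,0.0017,0,0.04],[0,0,0.0017,0,0.04]]]' 40
python3 nudge.py '[[[0,0,-0.05,0,0.04],[0,0,-0.1333,0,0.04],[0,0,-0.2167,0,0.04],[0,0,-0.3,0,0.04],[0.0667,0,-0.3333,-0.0318,0.04],[0.1333,0,-0.3333,-0.0764,0.04],[0.2,0,-0.3333,-0.0764,0.04],[0.2,0,-0.3333,-0.0764,0.04],[0.2,0,-0.3333,-0.0764,0.04],[0.2,0,-0.3333,-0.0764,0.04]]]'
python3 - <<'E'
from workcell import arm, job, grab_frame
import cv2,pickle
f=grab_frame("wrist"); cv2.imwrite("pics/w2.png",f["color"]); pickle.dump(f,open("w2.pkl","wb"))
s=arm.observe();print(s["t"],s["position"],s["ee_rot"],s["joint_pos"],f["origin"])
E
```

```text
t: 3.82
position: [0.5847, -0.0873, 0.0008]
ee_rot: [0.0, 0.787, 0.617, 0.0]
contact_force: [-0.7, -0.4, 5.2]
gripper_width: 0.0441
gripper_force: 42.2
t: 5.08
position: [0.6126, 0.0283, 0.1999]
ee_rot: [-0.0, 0.708, 0.706, -0.0]
contact_force: [-0.1, 0.3, -1.1]
gripper_width: 0.0438
gripper_force: 41.5
5.125 [0.6126581  0.02828185 0.20000626] [-1.35950605e-04  7.07952570e-01  7.06259920e-01 -2.56435007e-04] [-8.22626841e-02  2.16083923e-01  1.59112310e+00 -2.20882642e-04
  1.33492494e+00 -7.98172381e-02] [0.61182957 0.10133926 0.34199536]
```

View pics/w2.png

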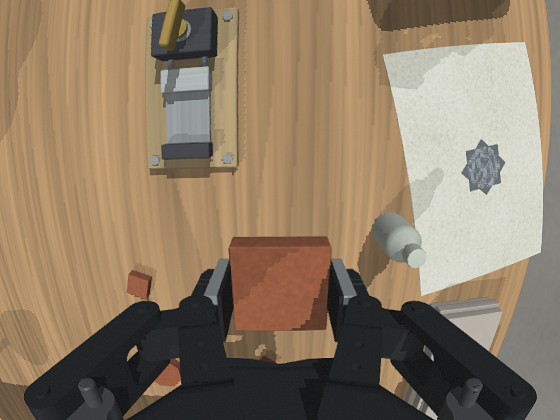

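The tile is held level, centre about (280,285). The jig is at (150–238, 5–172), with the fence at row 150 and the wing at about (172,22).

Run:
```python
from h import *
w,t,s=[pickle.load(open(p,"rb")) for p in("w2.pkl","top0.pkl","side0.pkl")]
a=cv2.resize(w["color"][0:180,140:250],None,fx=3.33,fy=3.33,interpolation=cv2.INTER_CUBIC)
b=cv2.resize(s["color"][180:250,180:260],None,fx=5,fy=5,interpolation=cv2.INTER_CUBIC)
o=np.zeros((600,800,3),np.uint8); o[:a.shape[0],:a.shape[1]]=a[:600]; o[:b.shape[0],380:780]=b
cv2.imwrite("pics/c2.png",o)
# base outline in wrist: blobs of block/fence (dark), wing brass
hsv=cv2.cvtColor(w["color"],cv2.COLOR_BGR2HSV)
for n,f,k,x0,y0,x1,y1 in(("w",w,True,140,0,250,180),("t",t,False,182,200,270,260)):
    h=cv2.cvtColor(f["color"],cv2.COLOR_BGR2HSV)[y0:y1,x0:x1]
    for nm,lo,hi,z in(("brass",(20,150,60),(32,255,255),.080),("dark",(0,0,0),(180,110,75),.032),("grey",(0,0,85),(180,50,255),.018)):
        m=cv2.inRange(h,lo,hi)
        for c in cv2.findContours(m,cv2.RETR_EXTERNAL,cv2.CHAIN_APPROX_NONE)[0]:
            if cv2.contourArea(c)>40:
                c=c+[x0,y0]; P=plane(f,c[:,0],z,k)
                q=cv2.minAreaRect((P[:,:2]*1000).astype(np.float32));print(n,nm,np.round(cv2.minAreaRect(c)[0]),[np.round(v,1) for v in q])
```

```text
w dark [187. 151.] [array([520.3,  75.2]), array([15.3, 52.3]), np.float64(89.9)]
w dark [194.  41.] [array([518.5, 188.2]), array([67.3, 60.3]), np.float64(0.1)]
w grey [154. 160.] [array([479.5,  65.8]), array([8.5, 9.4]), np.float64(87.3)]
w grey [227. 158.] [array([558.3,  65.4]), array([10. ,  9.4]), np.float64(69.7)]
w grey [186. 105.] [array([516.3, 121.3]), array([78. , 54.3]), np.float64(89.6)]
w grey [185.  32.] [array([516.2, 198.8]), array([23.8, 10.5]), np.float64(68.3)]
w grey [228.  15.] [array([559.8, 213.2]), array([9. , 9.3]), np.float64(86.0)]
t brass [198. 232.] [array([521. , 191.3]), array([13.3, 42.5]), np.float64(0.5)]
t dark [252. 233.] [array([519. ,  74.7]), array([16.3, 47.2]), np.float64(87.4)]
t dark [204. 232.] [array([519.4, 187.2]), array([58.7, 56.4]), np.float64(1.1)]
t grey [240. 232.] [array([519.8, 104.7]), array([44.8, 42.8]), np.float64(0.5)]
t grey [222. 232.] [array([520.6, 147.5]), array([47.3, 23.8]), np.float64(0.5)]
```

View pics/c2.png

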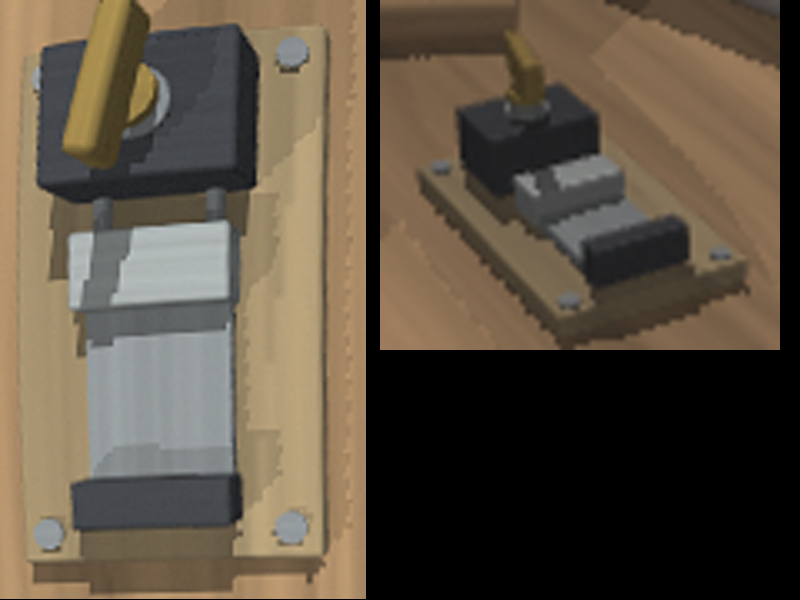

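Run:
```python
from h import *
w,t,s=[pickle.load(open(p,"rb")) for p in("w2.pkl","top0.pkl","side0.pkl")]
print("fence inner",meet(w,(187.1,143.5),s,(230.6,225.6),True),meet(w,(187.1,143.5),t,(249,233),True))
print("jaw",meet(w,(185.9,91),s,(219.6,217.2),True),meet(w,(185.9,91),t,(227.2,232.5),True))
print("fence z.032",plane(w,(187.1,143.5),.032,True)); print("jaw z.03",plane(w,(185.9,91),.03,True))
print("bed edges z.018",plane(w,[(166.7,126.1),(210.3,126.1)],.018,True))
print("screws .013",plane(w,[(154.5,160),(227,158),(228,15.5)],.013,True))
print("wing side/top",meet(s,(180+150/5,180+52/5),t,(198,232)))
c=max(clay(w["color"]),key=cv2.contourArea);print(cv2.boundingRect(c))
print("tile",plane(w,[(280.5,288.5),(231,247),(329,247),(327,330),(234,330)],.213,True))
```

```text
fence inner (array([0.521267  , 0.08167752, 0.02935247]), np.float64(0.0015522341513768538)) (array([0.51907643, 0.0821803 , 0.02494409]), np.float64(0.0008463301088452676))
jaw (array([0.51988759, 0.13451253, 0.02705614]), np.float64(0.0004719600504941377)) (array([0.51953132, 0.13426099, 0.02484556]), np.float64(0.000704595106126854))
fence z.032 [[0.52136351 0.08225562 0.032     ]]
jaw z.03 [[0.52095048 0.13406767 0.03      ]]
bed edges z.018 [[0.49580432 0.10052309 0.018     ]
 [0.54220464 0.09808424 0.018     ]]
screws .013 [[0.47802568 0.06525418 0.013     ]
 [0.5576014  0.06470753 0.013     ]
 [0.55949183 0.21425715 0.013     ]]
wing side/top (array([0.52199498, 0.19022525, 0.07727115]), np.float64(0.0024226881975327645))
(229, 236, 102, 95)
tile [[0.61192061 0.02849699 0.213     ]
 [0.59061222 0.04877731 0.213     ]
 [0.63284612 0.04870455 0.213     ]
 [0.63463902 0.00443855 0.213     ]
 [0.58916651 0.00453409 0.213     ]]
```

Scaled: 0.135 m / 0.6 = 0.225, -0.08 m / 0.6 = -0.1333, 0.01 rad / 3.1416 = 0.0032.

```bash
python3 nudge.py '[[[0.0583,-0.0667,0,0.0032,0.04],[0.1167,-0.1333,0,0.0032,0.04],[0.135,-0.155,0.05,0.0032,0.04],[0.135,-0.155,0.1333,0.0032,0.04],[0.135,-0.155,0.2,0.0032,0.04],[0.135,-0.155,0.225,0.0032,0.04],[0.135,-0.155,0.225,0.0032,0.04],[0.135,-0.155,0.225,0.0032,0.04]]]'
python3 - <<'E'
from workcell import arm, job, grab_frame
import cv2,pickle
from h import *
f=grab_frame("wrist");s=grab_frame("side")
pickle.dump(f,open("w3.pkl","wb"))
o=np.zeros((420,800,3),np.uint8);o[:,:500]=f["color"][:,30:530];o[:300,500:]=cv2.resize(s["color"][170:250,180:260],(300,300),interpolation=cv2.INTER_CUBIC)
cv2.imwrite("pics/c3.png",o)
E
```

```text
t: 6.12
position: [0.5217, 0.1103, 0.0672]
ee_rot: [0.001, 0.711, 0.703, 0.001]
contact_force: [0.3, 0.0, -0.8]
gripper_width: 0.0434
gripper_force: 41.5
```

View pics/c3.png

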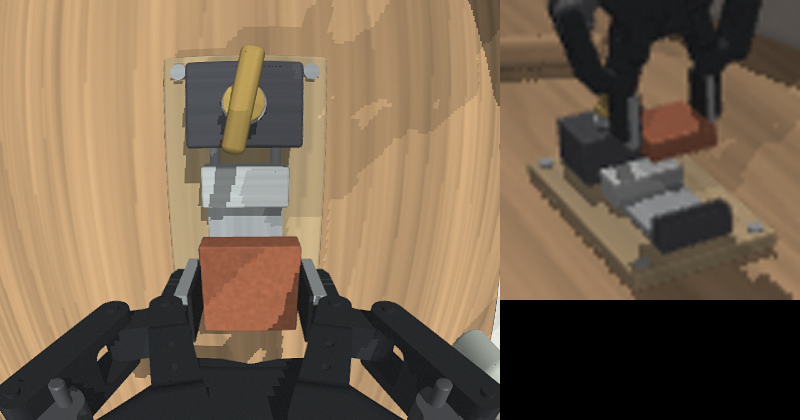

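The tile hangs level over the bed, centred near (250,285) in the crop. Jaw front edge is at row 208, wing centre at about (243,98).

Run:
```python
from h import *
from workcell import arm, job, grab_frame
w=pickle.load(open("w3.pkl","rb"));t=pickle.load(open("top0.pkl","rb"))
print("cam",w["origin"],"tcp",arm.observe()["position"])
h=cv2.cvtColor(w["color"],cv2.COLOR_BGR2HSV)
m=cv2.inRange(h,(18,150,70),(34,255,255));m[:30]=0;m[165:]=0;m[:,:245]=0;m[:,305:]=0
c=max(cv2.findContours(m,cv2.RETR_EXTERNAL,cv2.CHAIN_APPROX_NONE)[0],key=cv2.contourArea)
print("wing px",cv2.boundingRect(c),[np.round(v,1) for v in cv2.minAreaRect((plane(w,c[:,0],.08,True)[:,:2]*1000).astype(np.float32))])
print("wing c",plane(w,[(273,98),(283,47),(264,148)],.08,True)*1000, meet(w,(273,98),t,(198,232),True))
print("jaw",plane(w,[(231,208),(318,208)],.03,True)*1000)
print("screws",plane(w,[(207,72),(342,72)],.013,True)*1000)
print("block top",plane(w,[(216,64),(332,64),(216,147),(332,147)],.045,True)*1000)
print("tile",plane(w,[(231,247),(329,247),(327,330),(234,330)],.0802,True).mean(0)*1000)
```

```text
cam [0.52104851 0.18324247 0.20939256] tcp [0.52164622 0.11042974 0.06727271]Traceback (most recent call last):
  File "<stdin>", line 7, in <module>
ValueError: max() iterable argument is empty
```

Run:
```python
from h import *
w=pickle.load(open("w3.pkl","rb"));t=pickle.load(open("top0.pkl","rb"))
h=cv2.cvtColor(w["color"],cv2.COLOR_BGR2HSV)
print(h[60,281],h[130,267],h[100,240])
m=cv2.inRange(h,(12,150,60),(34,255,255));m[:30]=0;m[165:]=0;m[:,:245]=0;m[:,305:]=0
for c in cv2.findContours(m,cv2.RETR_EXTERNAL,cv2.CHAIN_APPROX_NONE)[0]:
  if cv2.contourArea(c)>50: print("wing px",cv2.boundingRect(c),[np.round(v,1) for v in cv2.minAreaRect((plane(w,c[:,0],.08,True)[:,:2]*1000).astype(np.float32))])
print("wing c",plane(w,[(273,98),(283,47),(264,148)],.08,True)*1000, meet(w,(273,98),t,(198,232),True))
print("jaw",plane(w,[(231,208),(318,208)],.03,True)*1000)
print("screws",plane(w,[(207,72),(342,72)],.013,True)*1000)
print("block top",plane(w,[(216,64),(332,64),(216,147),(332,147)],.045,True)*1000)
print("tile",plane(w,[(231,247),(329,247),(327,330),(234,330)],.0802,True).mean(0)*1000)
```

```text
[ 21 134 189] [ 21 133 161] [107  20  88]
wing c [[518.9274481  192.63623205  80.        ]
 [523.06406848 213.39436327  80.        ]
 [515.09285133 172.76006591  80.        ]] (array([0.51971351, 0.19372173, 0.06480325]), np.float64(0.0020703346742011277))
jaw [[493.00239183 134.73066936  30.        ]
 [543.04287756 134.1120087   30.        ]]
screws [[478.32659218 215.27408649  13.        ]
 [559.29159185 214.01289573  13.        ]]
block top [[489.96393666 213.92778769  45.        ]
 [548.0062859  212.98455945  45.        ]
 [488.96076229 171.13638123  45.        ]
 [547.9582013  170.31087032  45.        ]]
tile [520.86917338 108.48363499  80.2       ]
```

Measured: tile 2 mm off in x, jig yaw about -0.013, wing centre (0.519,0.193), screw angle about 1.75. Now I lower the tile.

Scaled: 0.046 m / 0.6 = 0.0767, -0.002 m / 0.6 = -0.0033.

```bash
python3 nudge.py '[[[0,-0.0033,0.025,0,0.04],[0,-0.0033,0.05,0,0.04],[0,-0.0033,0.0667,0,0.04],[0,-0.0033,0.0733,0,0.04],[0,-0.0033,0.0767,0,0.04],[0,-0.0033,0.0767,0,0.04],[0,-0.0033,0.0767,0,0.04]]]'
```

```text
t: 7.1
position: [0.5184, 0.1105, 0.0197]
ee_rot: [0.0, 0.711, 0.703, 0.0]
contact_force: [0.3, -0.3, -1.0]
gripper_width: 0.0437
gripper_force: 41.5
```

Scaled: 0.001 m / 0.6 = 0.0017, 0.0005 m / 0.6 = 0.0008.

```bash
python3 nudge.py '[[[0,0,0.0008,0,0.04],[0,0,0.0017,0,0.04],[0,0,0.0017,0,0.04]]]'; python3 nudge.py '[[[0,0,0,0,0.055],[0,0,0,0,0.06],[0,0,0,0,0.062],[0,0,0,0,0.062],[0,0,0,0,0.062]]]'
```

```text
t: 7.48
position: [0.5182, 0.1105, 0.0188]
ee_rot: [0.0, 0.711, 0.703, 0.0]
contact_force: [-2.6, -0.2, 3.7]
gripper_width: 0.044
gripper_force: 42.0
t: 8.1
position: [0.518, 0.1104, 0.0183]
ee_rot: [-0.0, 0.711, 0.703, -0.0]
contact_force: [-0.3, 1.0, -0.2]
gripper_width: 0.062
gripper_force: 0.0
```

Scaled: -0.13 m / 0.6 = -0.2167, -0.11 m / 0.6 = -0.1833.

```bash
python3 nudge.py '[[[0,0,-0.0167,0,0.062],[0,0,-0.05,0,0.062],[0,0,-0.1167,0,0.062],[0,0,-0.1833,0,0.062],[-0.0333,0,-0.2167,0,0.062],[-0.05,0,-0.2167,0,0.062],[-0.05,0,-0.2167,0,0.062],[-0.05,0,-0.2167,0,0.062]]]'
python3 - <<'E'
from workcell import arm, job, grab_frame
import cv2,pickle
from h import *
f=grab_frame("wrist");s=grab_frame("side")
pickle.dump(f,open("w4.pkl","wb"))
o=np.zeros((420,800,3),np.uint8);o[:,:500]=f["color"][:,30:530];o[:300,500:]=cv2.resize(s["color"][170:250,180:260],(300,300),interpolation=cv2.INTER_CUBIC)
cv2.imwrite("pics/c4.png",o)
for c in clay(f["color"]):
    if cv2.contourArea(c)>1500:
        q=cv2.minAreaRect((plane(f,c[:,0],.032,True)[:,:2]*1000).astype(np.float32));print(cv2.boundingRect(c),[np.round(v,1) for v in q])
print(f["origin"],arm.observe()["position"])
E
```

```text
t: 9.1
position: [0.5166, 0.0807, 0.1468]
ee_rot: [-0.001, 0.711, 0.703, -0.001]
contact_force: [-0.9, 1.0, -0.5]
gripper_width: 0.0621
gripper_force: 0.0
(254, 149, 56, 56) [array([517. , 109.2]), array([44.4, 45.1]), np.float64(0.4)]
[0.51682836 0.15364382 0.28901095] [0.51688421 0.08086557 0.14707617]
```

View pics/c4.png

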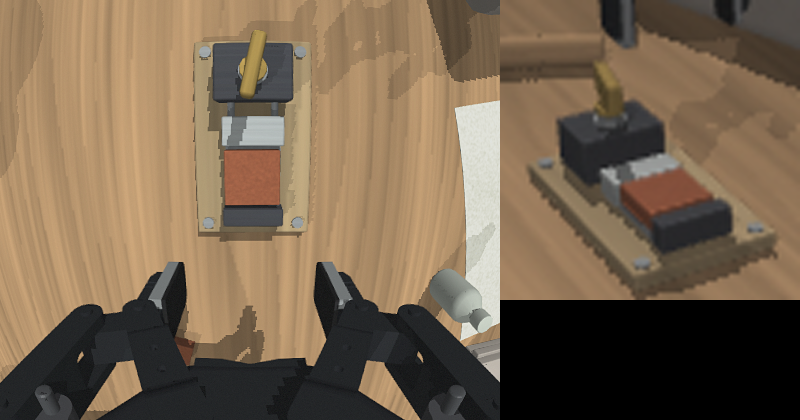

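The tile lies flat between fence and jaw, about 2 mm off centre in x, and the wing is untouched. Next I go above the wing with the wrist flipped, so that joint 6 has range for the turn.

Scaled: 0.112 m / 0.6 = 0.1867, 0.08 m / 0.6 = 0.1333, -2.95 rad / 3.1416 = -0.939.

```bash
python3 nudge.py '[[[0.0333,0,0,-0.0573,0.06],[0.0667,0,0,-0.1146,0.06],[0.1,0,0,-0.1719,0.06],[0.1333,0,0,-0.2292,0.06],[0.1667,0.0017,0,-0.2865,0.06],[0.1867,0.0017,0,-0.3438,0.06],[0.1867,0.0017,0,-0.4011,0.06],[0.1867,0.0017,0,-0.4584,0.06],[0.1867,0.0017,0,-0.5157,0.06],[0.1867,0.0017,0,-0.573,0.06],[0.1867,0.0017,0,-0.6303,0.06],[0.1867,0.0017,0,-0.6875,0.06],[0.1867,0.0017,0,-0.7448,0.06],[0.1867,0.0017,0,-0.8021,0.06],[0.1867,0.0017,0,-0.8594,0.06],[0.1867,0.0017,0,-0.9167,0.06],[0.1867,0.0017,0,-0.939,0.06],[0.1867,0.0017,0,-0.939,0.06],[0.1867,0.0017,0,-0.939,0.06]]]'
python3 - <<'E'
from workcell import arm, job, grab_frame
from h import *
f=grab_frame("wrist");pickle.dump(f,open("w5.pkl","wb"))
cv2.imwrite("pics/c5.png",f["color"])
s=arm.observe();print(s["joint_pos"],f["origin"],s["position"],s["ee_rot"])
a,b=[pickle.load(open(p,"rb")) for p in("w3.pkl","w4.pkl")]
print("wing h",meet(a,(273,98),b,(284.5,61),True,True))
print("expected wing px",project(f,[[.519,.193,.08],[.523,.2134,.08],[.5151,.1728,.08]],True))
E
```

```text
t: 11.58
position: [0.5174, 0.2023, 0.148]
ee_rot: [-0.003, -0.626, 0.78, -0.006]
contact_force: [0.3, 0.5, 0.8]
gripper_width: 0.0602
gripper_force: 0.0
[ 0.23900445  0.13201394  1.78918902 -0.01522052  1.22046606 -2.6785258 ] [0.50013615 0.13391886 0.29102029] [0.5174678  0.20207386 0.14802257] [-0.00304268 -0.62564549  0.78007476 -0.00646801]
wing h (array([0.51932579, 0.19223502, 0.08433758]), np.float64(0.0006764599638479841))
expected wing px [[273.53765133 218.1445374 ]
 [274.45925891 246.80172772]
 [272.52145531 188.25831476]]
```

View pics/c5.png

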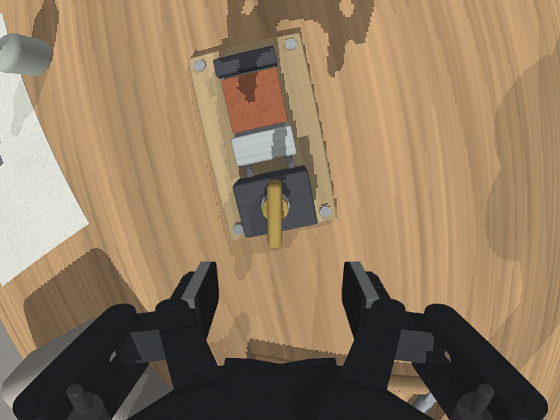

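The wing is upright in the image, (274,182)–(276,247), where I predicted it. Joint 6 sits at its limit, so I turn back a little and look at where the arm lands.

Scaled: 0.07 rad / 3.1416 = 0.0223.

```bash
python3 nudge.py '[[[0,0,0,0.0127,0.06],[0,0,0,0.0223,0.06],[0,0,0,0.0223,0.06],[0,0,0,0.0223,0.06]]]'; python3 -c "
from workcell import arm, job, grab_frame;s=arm.observe();print(s['joint_pos'],s['ee_rot'],s['position'])"
```

```text
t: 12.12
position: [0.5177, 0.2018, 0.1482]
ee_rot: [-0.003, -0.598, 0.801, -0.007]
contact_force: [0.1, 0.0, 1.0]
gripper_width: 0.0599
gripper_force: 0.0
[ 0.23836006  0.13178071  1.7891484  -0.01519082  1.22044254 -2.61033246] [-0.00268031 -0.59842621  0.80114616 -0.00661251] [0.51766276 0.20176576 0.14817103]
```

Scaled: 0.085 m / 0.6 = 0.1417, 0.075 m / 0.6 = 0.125.

```bash
python3 nudge.py '[[[0.0142,-0.0067,0,0,0.05],[0.0142,-0.0067,0.05,0,0.05],[0.0142,-0.0067,0.1,0,0.05],[0.0142,-0.0067,0.125,0,0.05],[0.0142,-0.0067,0.1383,0,0.05],[0.0142,-0.0067,0.1417,0,0.05],[0.0142,-0.0067,0.1417,0,0.05]]]'; python3 -c "
from workcell import arm, job, grab_frame;s=arm.observe();print(s['joint_pos'],s['ee_rot'],s['position'])"
```

```text
t: 13.0
position: [0.52, 0.1915, 0.0641]
ee_rot: [-0.002, -0.598, 0.801, -0.007]
contact_force: [0.5, -0.5, 0.5]
gripper_width: 0.0505
gripper_force: 0.0
[ 0.21928629  0.23619572  1.84501122 -0.0163785   1.05865711 -2.62664241] [-0.00211122 -0.59844105  0.80113454 -0.00687729] [0.51999306 0.19153548 0.06411435]
```

Scaled: 0.002 m / 0.6 = 0.0033, -0.001 m / 0.6 = -0.0017.

```bash
python3 nudge.py '[[[-0.0017,0.0017,0.0033,0,0.03],[-0.0017,0.0017,0.0033,0,0.02],[-0.0017,0.0017,0.0033,0,0.005],[-0.0017,0.0017,0.0033,0,0.005],[-0.0017,0.0017,0.0033,0,0.005],[-0.0017,0.0017,0.0033,0,0.005]]]' 40
python3 - <<'E'
from workcell import arm, job, grab_frame
from h import *
s=arm.observe();print(s['joint_pos'],s['position'],s['contact_force'],s['wrist_torque'])
f=grab_frame("wrist");g=grab_frame("side")
o=np.zeros((420,800,3),np.uint8);o[:,:500]=f["color"][:,30:530];o[:300,500:]=cv2.resize(g["color"][170:250,180:260],(300,300),interpolation=cv2.INTER_CUBIC)
cv2.imwrite("pics/c6.png",o)
E
```

```text
t: 13.75
position: [0.5196, 0.1922, 0.0618]
ee_rot: [-0.002, -0.598, 0.801, -0.007]
contact_force: [3.7, -3.3, 0.6]
gripper_width: 0.0088
gripper_force: 44.5
[ 0.22109101  0.23929639  1.84648722 -0.01727275  1.05366079 -2.62412472] [0.51964601 0.19222129 0.06175096] [ 3.69909326 -3.2948462   0.62762227] [-0.45878466 -0.4949281   0.04544849]
```

View pics/c6.png

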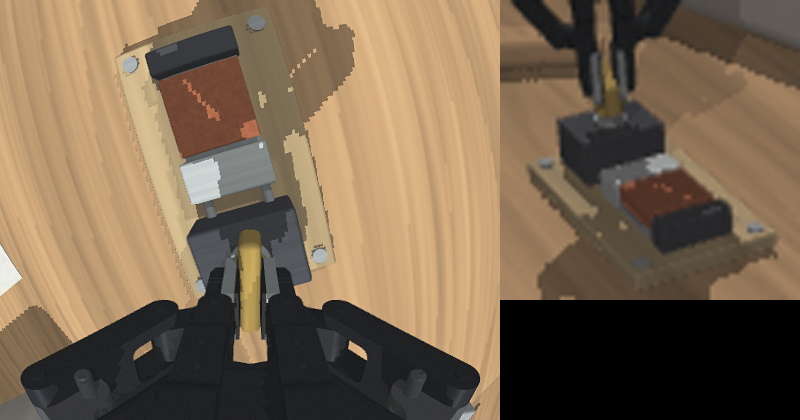

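The wing is gripped squarely between the pads, side force only about 5 N. Now I turn clockwise.

Units first: shifts go in shares of 0.6 m and turns go in shares of pi rad. So 0.7 rad / 3.1416 = 0.2228.

```bash
python3 nudge.py '[[[0,0,0,0.0318,0.005],[0,0,0,0.0796,0.005],[0,0,0,0.1273,0.005],[0,0,0,0.1751,0.005],[0,0,0,0.2228,0.005],[0,0,0,0.2228,0.005]]]'; python3 -c "
from workcell import arm, job, grab_frame;s=arm.observe();print(s['joint_pos'],s['wrist_torque'])"
```

```text
t: 14.6
position: [0.5198, 0.1922, 0.0618]
ee_rot: [0.001, -0.286, 0.958, -0.008]
contact_force: [5.3, -3.5, -0.5]
gripper_width: 0.0089
gripper_force: 44.6
[ 0.22094305  0.23932587  1.84637152 -0.01720542  1.05350001 -1.92229398] [-0.34128466 -0.49477138 -0.10545606]
```

Scaled: 1.2 rad / 3.1416 = 0.382.

```bash
python3 nudge.py '[[[0,0,0,0.0477,0.005],[0,0,0,0.0955,0.005],[0,0,0,0.1432,0.005],[0,0,0,0.191,0.005],[0,0,0,0.2387,0.005],[0,0,0,0.2865,0.005],[0,0,0,0.3342,0.005],[0,0,0,0.382,0.005],[0,0,0,0.382,0.005]]]'; python3 -c "
from workcell import arm, job, grab_frame;s=arm.observe();print(s['joint_pos'],s['wrist_torque'])"
```

```text
t: 15.72
position: [0.5198, 0.192, 0.0618]
ee_rot: [0.005, 0.305, 0.952, -0.006]
contact_force: [4.5, -4.8, -0.5]
gripper_width: 0.0088
gripper_force: 44.6
[ 0.22071065  0.23931127  1.84646218 -0.01750628  1.05365021 -0.72228234] [-0.42726339 -0.52065709 -0.00622531]
```

Total turn so far is 1.9 rad, so the seat is expected in about 0.25 rad. I go on in small steps, watching the torque.

Scaled: 0.15 rad / 3.1416 = 0.0477.

```bash
for i in 1 ; do python3 nudge.py '[[[0,0,0,0.0159,0.005],[0,0,0,0.0318,0.005],[0,0,0,0.0477,0.005],[0,0,0,0.0477,0.005]]]' >/dev/null; python3 -c "
from workcell import arm, job, grab_frame;s=arm.observe();print(s['joint_pos'][5],s['wrist_torque'],s['contact_force'],s['gripper_width'])"; done
python3 nudge.py '[[[0,0,0,0.0127,0.005],[0,0,0,0.0255,0.005],[0,0,0,0.0318,0.005],[0,0,0,0.0318,0.005]]]' >/dev/null; python3 -c "
from workcell import arm, job, grab_frame;s=arm.observe();print(s['joint_pos'][5],s['wrist_torque'],s['contact_force'],s['gripper_width'])"
```

```text
-0.5733677096665045 [-0.42961168 -0.44100541 -0.01522044] [ 4.7320738  -5.10123476 -0.06509097] 0.008633499110048695
-0.47380296896801016 [-0.32522043 -0.52606699  0.02813372] [ 4.76339222 -4.9190578   0.01874053] 0.008795519983872714
```

Scaled: 0.06 rad / 3.1416 = 0.0191.

```bash
P='from workcell import arm, job, grab_frame;s=arm.observe();print(s["joint_pos"][5],s["wrist_torque"],s["contact_force"],s["gripper_width"],s["effort"][5])'
python3 nudge.py '[[[0,0,0,0.0095,0.005],[0,0,0,0.0191,0.005],[0,0,0,0.0255,0.005],[0,0,0,0.0255,0.005]]]' >/dev/null; python3 -c "$P"
python3 nudge.py '[[[0,0,0,0.0095,0.005],[0,0,0,0.0191,0.005],[0,0,0,0.0255,0.005],[0,0,0,0.0255,0.005]]]' >/dev/null; python3 -c "$P"
```

```text
-0.3956981392822573 [-0.53586799 -0.47320294  1.1748248 ] [ 3.91641326 -5.83232214  0.82892816] 0.009084927010067367 1.2423112615942955
-0.31703247500627857 [-0.60441637 -0.41012506  1.97599277] [ 4.23459929 -4.54710916  0.695634  ] 0.0090787480170694 2.0646563172340393
```

Torque jumped from 0.03 to 2 N m, so it is seated; contact was near q6 = -0.465, which matches the predicted -0.469. Now I back off a quarter turn, to q6 ≈ -2.03.

Scaled: -1.71 rad / 3.1416 = -0.5443.

```bash
python3 nudge.py '[[[0,0,0,-0.0318,0.005],[0,0,0,-0.0796,0.005],[0,0,0,-0.1273,0.005],[0,0,0,-0.1751,0.005],[0,0,0,-0.2228,0.005],[0,0,0,-0.2706,0.005],[0,0,0,-0.3183,0.005],[0,0,0,-0.3661,0.005],[0,0,0,-0.4138,0.005],[0,0,0,-0.4615,0.005],[0,0,0,-0.5093,0.005],[0,0,0,-0.5348,0.005],[0,0,0,-0.5443,0.005],[0,0,0,-0.5443,0.005],[0,0,0,-0.5443,0.005]]]'
python3 - <<'E'
from workcell import arm, job, grab_frame
from h import *
s=arm.observe();print(s['joint_pos'],s['position'],s['ee_rot'],s['wrist_torque'],s["gripper_force"])
f=grab_frame("wrist");g=grab_frame("side");pickle.dump(f,open("w7.pkl","wb"))
o=np.zeros((420,800,3),np.uint8);o[:,:500]=f["color"][:,30:530];o[:300,500:]=cv2.resize(g["color"][170:250,180:260],(300,300),interpolation=cv2.INTER_CUBIC)
cv2.imwrite("pics/c7.png",o)
E
```

```text
t: 19.6
position: [0.5198, 0.1921, 0.0618]
ee_rot: [0.0, -0.335, 0.942, -0.008]
contact_force: [3.7, -4.1, 0.2]
gripper_width: 0.0089
gripper_force: 44.7
[ 0.22095321  0.23928378  1.84645177 -0.0174098   1.05350449 -2.0241136 ] [0.51975789 0.19212856 0.06177461] [ 2.90707264e-04 -3.34826235e-01  9.42248741e-01 -7.65624334e-03] [-0.40774017 -0.54779269  0.06168108] 44.67663109302521
```

View pics/c7.png

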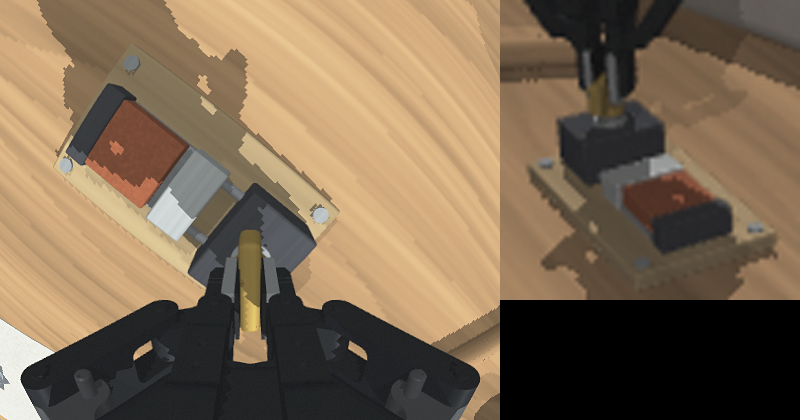

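Run:
```python
from h import *
f=pickle.load(open("w7.pkl","rb"))
for c in clay(f["color"],(0,100,30),(14,255,255)):
    if cv2.contourArea(c)>1500:
        q=cv2.minAreaRect((plane(f,c[:,0],.032,True)[:,:2]*1000).astype(np.float32));print([np.round(v,1) for v in q])
print("fence outer-top ends/inner ends, jaw front",plane(f,[(30+127,97),(30+82,163),(30+184,146),(30+149,210)],.031,True)*1000)
```

```text
[array([515.7, 106. ]), array([45.8, 46.7]), np.float64(89.5)]
fence outer-top ends/inner ends, jaw front [[492.81516259  83.66675803  31.        ]
 [540.48441004  81.92948686  31.        ]
 [494.87734729 126.89830195  31.        ]
 [536.78703419 132.16326869  31.        ]]
```

The tile centre measures (0.516,0.106): along the fence, about 3 mm off centre in x. The screw stands at about 2.44 rad and the wing is held at 45 N.

```bash
python3 -c "
from workcell import arm, job, grab_frame
print(job.finish_job())"
```

```text
the job is handed in; nothing more can be done
None
```

I handed the job in. By my measurements the tile lies along the fence, about 3 mm off centre; the screw seated and is backed off a quarter turn to about 2.44 rad, with the wing still held at 45 N. No verdict was returned.

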